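Centre-punch the drill spot on a bracket blank

ROBOT

A 6-joint arm with a two-finger parallel gripper is mounted at the origin on the work surface. World frame = base frame: x ahead of the robot, y to its left, z up, the work surface at z = 0. Lengths are in m, angles in rad, forces in N, time in s.
With the tool pointing down it reaches from about 0.375 to 0.825 m from the base axis. Payload 5.5 kg.
Tool frame: the origin (TCP) lies midway between the tips of the shut fingers; the grasp point (between the pads) lies 19 mm behind it (ctrl.grip_point_offset is the distance from the TCP to the grasp point, in m); x points along the fingers, y is the direction in which the jaws open and shut, and the axes are right-handed (so a half turn about x gives the same grasp; the last joint's range is limited). The gripper opens to 85 mm and grips with 20 to 120 N. Pads are 22 mm wide; open, the fingers measure 114 mm over their backs; the gripper's body (76 mm by 85 mm) begins 54 mm behind the grasp point. The pads swing forward as they close: fully open they stand 13 mm farther back than shut.
Start: joints at [1.226, 0.314, -0.047, 1.21, 0, 1.571], TCP at [0.203, 0.565, 0.231] pointing down, gripper open.
Joint ranges: [-2.67, 2.67], [-0.69, 1.73], [-1.03, 1.25], [-2.08, 2.16], [-1.42, 1.45], [-3.14, 3.14]. Speed limits (rad/s): [2.39, 2.39, 3.01, 3.14, 3.14, 3.14].

INTERFACE

Orientations are given as a unit quaternion [w, x, y, z].
In Python, from workcell import ctrl gives the robot as it stands. The module is installed in compiled form; this text tells all that it offers.
- The arm moves only by the tool carry_out, never from a script. Its argument "steps" is a list of rows, each an object of numbers: "x", "y", "z": the shift along the tool's x, y, z in mm; "rx", "ry", "rz": the turn, a rotation vector about the tool's x, y, z in rad. In form: [{"x": .., "y": .., "z": .., "rx": .., "ry": .., "rz": ..}, ...]. A call has exactly 8 rows; each row is the pose to reach, as a shift and turn from the pose commanded when the call began, along the tool's axes at that moment; what a row does not reach only later rows make up. A row lasts 1/10 s, in which the tool goes at most 50 mm and 8.59 degrees, less where a joint would pass 70% of its speed; a pose out of reach is approached as far as the arm can. A call with a gripper value outside its range is refused whole. "fingers" is the finger opening in mm, from 0 to 85.4, set as the call begins (left out, the last holds). The fingers move at their own pace and stop on an object; "newtons" is the grip in N (left out, the last holds). Time passes only in rows, so rows that repeat a pose let the fingers close, or fill a call up. It gives the time, the measured TCP pose, the force and the opening at its end, in the units of the state.
- ctrl.state(): the state, without advancing time (a new reading comes with each control period).
- ctrl.camera(name): name is "scene" or "top" or "wrist"; returns a dict with "color" (400x640x3 uint8, blue, green, red), "camera_matrix" (3x3 intrinsics, pixels), "xyz" and "orientation" of the camera in the world. Camera axes: x right, y up, looking along -z (the intrinsics and any distortion apply to the point x, -y, -z); pixel columns grow to the right and rows downward; lengths in m; the calibration is good to about 2 mm. A picture is of the moment at which its call begins. There is no depth.
- ctrl.finish_job(): hands the job in, once; it reports no verdict.
The state is a dict: "clock": time; "joint_positions": joint angles; "qd": joint speeds; "joint_efforts": joint torques, N m; "position": TCP position; "tool_rot": TCP orientation; "contact_force": force on the tool from outside, world axes, zero at the start; "moment": the same for the moment, N m; "finger_gap": opening from 0.0 (shut) to 1.0 (fully open).
Only numpy, scipy, OpenCV 4.12 (cv2) and the standard library are available. Lean on these libraries where they do the work, as an engineer would, in place of code of your own. Each camera call takes 0.05 s, during which the arm holds its last target.

TASK

Stand the red-capped spring-loaded centre punch upright on the blue drill spot of the bracket blank, centred on the white cross, then press its red cap straight down until the spring inside snaps. Do not fire the punch anywhere else, and leave it standing on the spot with its cap sprung back up.

Things in the scene. Friction and masses are not known exactly. Their poses are not given: they have to be found in the camera images.
- punch: Loose centre punch, 0.31-0.52 kg, upright. Dark steel foot 60 mm dia, 10 high; aluminium sleeve 34 dia, 10 to 65 mm above the underside (grip at 45); red cap 30 dia on a thin rod, its flat top at 86 mm. Origin: centre of the underside, z up. It stands in a row along x with a green weight and an amber jar (both up to 60 wide, 76 high), centres 100 mm or more apart: close the fingers along y.
- punch_cap (a joint): Stroke of the red cap into the punch, in m: 0 when up, growing as it is pressed down, full stroke 0.012. Resistance starts at 3 N, climbs to about 12 N at 5 mm, then the hidden spring snaps and the cap gives way to its stop (fired beyond 9 mm). It springs back to 0 by itself when let go.
- drill_spot (a point): Centre of the blue disc (44 mm dia, white cross) on top of the bracket blank, 16 mm above the bench; z up. The blank, an aluminium plate 110 x 150 x 6 on plywood 130 x 170 x 10, is fixed to the bench; the spot is 55 to 57 mm from its nearest edges. Across the row of tools lies a finished bracket with a black hole instead of the blue disc: not to be punched.
Not all that is in view belongs to the job. Leave any purple look-alike of the punch alone.

How it is judged:
By the outcome, as a careful person would: the job done as asked, in the order asked, and still so for the second after the job is handed in, with the robot touching nothing.
It also fails if it takes over 45 s, if anything falls off the work surface, if the arm or the gripper's body presses on something with over 40 N, if the wrist force passes 120 N, or if a joint passes its speed limit or range.

## Working session

There is one attempt and no reset: what is moved stays moved. The work goes in short steps, Python scripts to look and compute and a tool call to move; the robot and the scene stay as the last step left them, time stands still between calls to the robot, and variables do not carry over. Pictures are saved under pics/ and viewed, and the job is handed in when it is done.

Besides the shell and the picture viewer there is one more tool, called after "Emit:" in YAML: its name, and indented under it one key for each argument. carry_out: Moves the arm, as the interface text tells. Its arguments: {"type":"object","properties":{"steps":{"type":"array"},"fingers":{"type":"number"},"newtons":{"type":"number"}},"required":["steps"]}

```bash
mkdir -p pics; cat > h.py <<'E'
import numpy as np, cv2
from scipy.spatial.transform import Rotation as R
from workcell import ctrl
def cam(n,save=None):
    d=ctrl.camera(n)
    if save: cv2.imwrite('pics/'+save,d['color'])
    return d
def rot(q): return R.from_quat([q[1],q[2],q[3],q[0]])
def ray(d,u,v):
    K=np.array(d['camera_matrix']); 
    p=np.linalg.solve(K,[u,v,1.]); r=rot(d['orientation']).apply([p[0],-p[1],-p[2]])
    return np.array(d['xyz']),r
def onz(d,u,v,z):
    o,r=ray(d,u,v); return o+r*(z-o[2])/r[2]
def proj(d,P):
    K=np.array(d['camera_matrix']);c=rot(d['orientation']).inv().apply(np.array(P)-d['xyz']);q=K@[c[0],-c[1],-c[2]];return q[:2]/q[2]
def st():
    s=ctrl.state(); print({k:np.round(s[k],4).tolist() for k in s}); return s
E
python3 - <<'E'
from h import *
s=st(); print(rot(s['tool_rot']).as_matrix().round(3), ctrl.grip_point_offset)
for n in ['scene','top','wrist']:
    d=cam(n,n+'0.png'); print(n,d['xyz'],d['orientation'],d['camera_matrix'],[k for k in d])
E
```

```text
{'clock': 0.0, 'joint_positions': [1.226, 0.3142, -0.0481, 1.2102, -0.0, 1.5708], 'qd': [0.0015, 0.0003, -0.0007, 0.0008, -0.0002, -0.0007], 'joint_efforts': [-0.0009, -53.9581, 33.9753, 0.0191, 0.0, -0.0], 'position': [0.2026, 0.5641, 0.2304], 'tool_rot': [0.6965, 0.1207, 0.6967, -0.1219], 'contact_force': [0.0489, 0.1941, 0.1922], 'moment': [0.0009, -0.039, 0.0118], 'finger_gap': 0.9996}
[[-0.001  0.338  0.941]
 [-0.002  0.941 -0.338]
 [-1.    -0.002  0.   ]] 0.0187
scene [0.82467677 0.27539393 0.64635977] [0.37715526 0.10201126 0.25729015 0.88382656] [[466.19118974   0.         321.05800716]
 [  0.         466.19118974 199.27541433]
 [  0.           0.           1.        ]] ['color', 'camera_matrix', 'xyz', 'orientation']
top [0.44175907 0.00867685 0.76266569] [ 0.71387016  0.06306442 -0.0511665  -0.69555321] [[414.14657669   0.         311.4300129 ]
 [  0.         414.14657669 197.62321648]
 [  0.           0.           1.        ]] ['color', 'camera_matrix', 'xyz', 'orientation']
wrist [0.1298491  0.58963761 0.3726896 ] [ 0.80931612 -0.12262469 -0.08575841  0.56799304] [[338.76984725   0.         318.16056151]
 [  0.         338.76984725 196.5300029 ]
 [  0.           0.           1.        ]] ['color', 'camera_matrix', 'xyz', 'orientation']
```

View pics/top0.png

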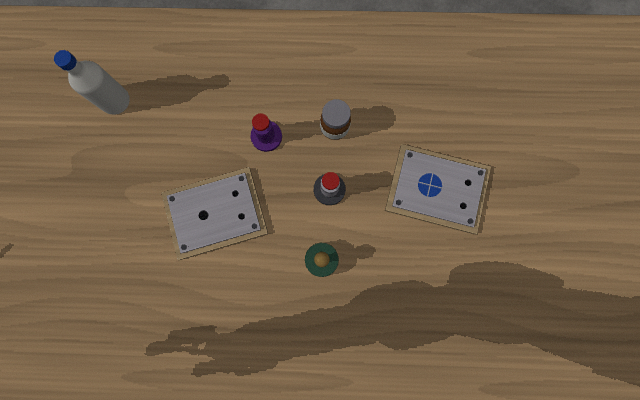

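View pics/scene0.png

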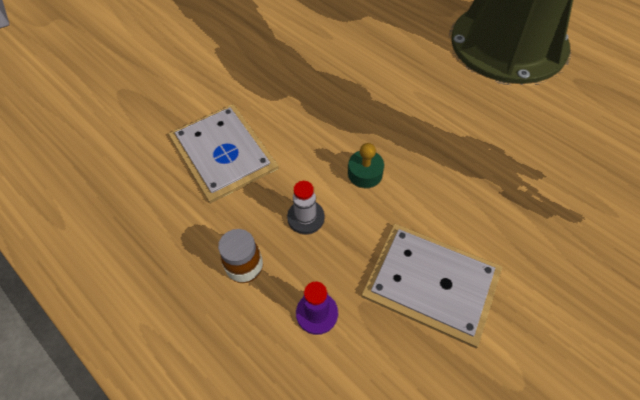

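View pics/wrist0.png

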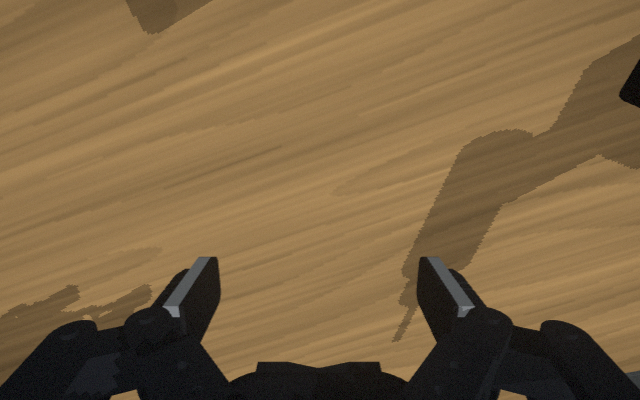

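Top view: the punch (red cap, grey foot) is at (330,188), between the jar (335,118) and the green weight (321,258). The blue spot is at (430,185), the purple look-alike at (266,135), and the finished bracket's black hole at (203,215). Measuring next.

```bash
cat > m.py <<'E'
from h import *
def blob(m,near,minA=15,r=45):
    n,l,s,c=cv2.connectedComponentsWithStats(m.astype(np.uint8)*255)
    b=[(np.hypot(*(c[i]-near)),i) for i in range(1,n) if s[i,4]>=minA]
    b=[x for x in b if x[0]<r]
    if not b: return None
    i=min(b)[1]; return c[i],s[i],l==i
def masks(im):
    h=cv2.cvtColor(im,cv2.COLOR_BGR2HSV).astype(int); H,S,V=h[...,0],h[...,1],h[...,2]
    return dict(red=((H<6)|(H>174))&(S>170)&(V>90), blue=(H>105)&(H<125)&(S>130)&(V>60))
def spot(d,near):
    m=masks(d['color'])['blue']
    m=cv2.morphologyEx(m.astype(np.uint8),cv2.MORPH_CLOSE,np.ones((7,7)))
    b=blob(m,near); cs,_=cv2.findContours(b[2].astype(np.uint8),cv2.RETR_EXTERNAL,cv2.CHAIN_APPROX_NONE)
    c=max(cs,key=len)[:,0].astype(np.float32)
    P=np.array([onz(d,u,v,.016)[:2] for u,v in c])
    (x,y),r=cv2.minEnclosingCircle((P*1000).astype(np.float32)); e=cv2.fitEllipse((P*1000).astype(np.float32))
    return P,e,(x,y,r)
def tri(d1,p1,d2,p2):
    a,u=ray(d1,*p1); b,v=ray(d2,*p2)
    t=np.linalg.lstsq(np.c_[u,-v],b-a,rcond=None)[0]
    A=a+u*t[0];B=b+v*t[1]; return (A+B)/2,np.linalg.norm(A-B)
E
python3 - <<'E'
from m import *
D={}
for n,pr,pb in [('top',(330,181),(430,185)),('scene',(304,190),(226,153))]:
    d=cam(n); D[n]=d
    b=blob(masks(d['color'])['red'],pr); print(n,'red',b[0],b[1])
    for z in (.086,.080): print(z,onz(d,*b[0],z).round(4))
    D[n+'r']=b[0]
    print('spot',spot(d,pb)[1:])
    # foot: dark grey low saturation
    h=cv2.cvtColor(d['color'],cv2.COLOR_BGR2HSV).astype(int)
    x,y=map(int,pr); c=d['color'][y-15:y+50,x-30:x+30]
    cv2.imwrite(f'pics/z_{n}.png',cv2.resize(c,None,fx=8,fy=8,interpolation=cv2.INTER_NEAREST))
print(tri(D['top'],D['topr'],D['scene'],D['scener']))
E
```

```text
top red [330.19313305 180.20171674] [322 172  17  17 233]
0.086 [ 0.5822 -0.0088  0.086 ]
0.08 [ 0.5834 -0.009   0.08  ]
spot (((592.7106323242188, -192.29278564453125), (41.26408767700195, 41.68256759643555), 10.869608879089355), (592.8885498046875, -192.40480041503906, 21.57111358642578))
scene red [303.11458333 189.56597222] [294 181  19  19 288]
0.086 [ 0.5828 -0.0048  0.086 ]
0.08 [ 0.5802 -0.0078  0.08  ]
spot (((591.40380859375, -189.40707397460938), (39.9928092956543, 40.55227279663086), 28.2590274810791), (591.6328735351562, -189.54640197753906, 21.2097110748291))
(array([ 0.58204976, -0.00781957,  0.08246731]), np.float64(0.002795766865980404))
```

```bash
cat >> m.py <<'E'
def go(x,y,z,yaw=0.):
    """print shift (mm, tool axes) and rotvec to TCP pose; tool x down, y world y turned by yaw"""
    s=ctrl.state(); A=rot(s['tool_rot']); 
    T=R.from_euler('z',yaw)*R.from_matrix(np.array([[0,0,1],[0,1,0],[-1,0,0]]).astype(float))
    print('pos',np.round(s['position'],4),'F',np.round(s['contact_force'],1),'t',round(s['clock'],2),'gap',round(s['finger_gap'],3))
    print('shift',(A.inv().apply(np.array([x,y,z])-s['position'])*1000).round(1),'rv',(A.inv()*T).as_rotvec().round(3))
E
python3 -c "
from m import *
go(.582,-.0075,.231)"
```

```text
pos [0.2027 0.5644 0.2309] F [0.2 0.1 0.2] t 0.25 gap 1.001
shift [ 2.000e-01 -4.101e+02  5.503e+02] rv [-0.345 -0.     0.001]
```

Emit:
carry_out:
  steps:
    - {"y": -15,"z": 20,"rx": -0.04}
    - {"y": -42,"z": 56,"rx": -0.08}
    - {"y": -69,"z": 92,"rx": -0.12}
    - {"y": -96,"z": 128,"rx": -0.16}
    - {"y": -123,"z": 164,"rx": -0.2}
    - {"y": -150,"z": 200,"rx": -0.24}
    - {"y": -177,"z": 237,"rx": -0.29}
    - {"y": -204,"z": 274,"rx": -0.345}
  fingers: 85

```text
$.steps[0]: bad value
```

```bash
python3 -c "
from m import *
go(.56,-.0075,.231)"
```

```text
pos [0.2027 0.5644 0.2309] F [0.2 0.1 0.2] t 0.25 gap 1.001
shift [ 2.000e-01 -4.175e+02  5.296e+02] rv [-0.345 -0.     0.001]
```

All six keys are needed in each row.

Emit:
carry_out:
  steps:
    - {"x": 0,"y": -15,"z": 20,"rx": -0.04,"ry": 0,"rz": 0}
    - {"x": 0,"y": -42,"z": 56,"rx": -0.08,"ry": 0,"rz": 0}
    - {"x": 0,"y": -69,"z": 92,"rx": -0.12,"ry": 0,"rz": 0}
    - {"x": 0,"y": -96,"z": 128,"rx": -0.16,"ry": 0,"rz": 0}
    - {"x": 0,"y": -123,"z": 164,"rx": -0.2,"ry": 0,"rz": 0}
    - {"x": 0,"y": -150,"z": 200,"rx": -0.24,"ry": 0,"rz": 0}
    - {"x": 0,"y": -177,"z": 237,"rx": -0.29,"ry": 0,"rz": 0}
    - {"x": 0,"y": -204,"z": 274,"rx": -0.345,"ry": 0,"rz": 0}
  fingers: 85

```text
clock: 1.05
position: [0.3924, 0.2785, 0.2314]
tool_rot: [0.707, -0.001, 0.707, 0.001]
contact_force: [0.8, 0.4, 0.4]
finger_gap: 0.996
```

```bash
python3 -c "
from m import *
go(.56,-.0075,.231)"
```

```text
pos [0.3924 0.2785 0.2314] F [0.8 0.4 0.4] t 1.05 gap 0.996
shift [   0.4 -286.4  166.8] rv [ 0.003  0.    -0.   ]
```

Emit:
carry_out:
  steps:
    - {"x": 0,"y": -41,"z": 24,"rx": 0,"ry": 0,"rz": 0}
    - {"x": 0,"y": -82,"z": 48,"rx": 0,"ry": 0,"rz": 0}
    - {"x": 0,"y": -123,"z": 72,"rx": 0,"ry": 0,"rz": 0}
    - {"x": 0,"y": -164,"z": 96,"rx": 0,"ry": 0,"rz": 0}
    - {"x": 0,"y": -205,"z": 120,"rx": 0,"ry": 0,"rz": 0}
    - {"x": 0,"y": -246,"z": 144,"rx": 0,"ry": 0,"rz": 0}
    - {"x": 0,"y": -275,"z": 160,"rx": 0,"ry": 0,"rz": 0}
    - {"x": 0,"y": -286,"z": 167,"rx": 0,"ry": 0,"rz": 0}

```text
clock: 1.85
position: [0.5599, -0.0087, 0.231]
tool_rot: [0.707, 0.001, 0.707, -0.001]
contact_force: [0.3, 0.0, -0.5]
finger_gap: 0.995
```

```bash
python3 - <<'E'
from m import *
d=cam('wrist','w1.png'); go(.582,-.0075,.231)
b=blob(masks(d['color'])['red'],(320,200),r=300); print(b[0],b[1],onz(d,*b[0],.086)); print(proj(d,(.582,-.0075,.086)))
E
```

```text
pos [ 0.5602 -0.0088  0.2309] F [ 1.  -1.9 -0.2] t 1.9 gap 0.997
shift [-0.1  1.4 21.8] rv [-0.003  0.     0.001]
[318.33745365 203.72929543] [303 188  32  32 809] [ 0.57839107 -0.00895805  0.086     ]
[319.98460365 207.53962421]
```

View pics/w1.png

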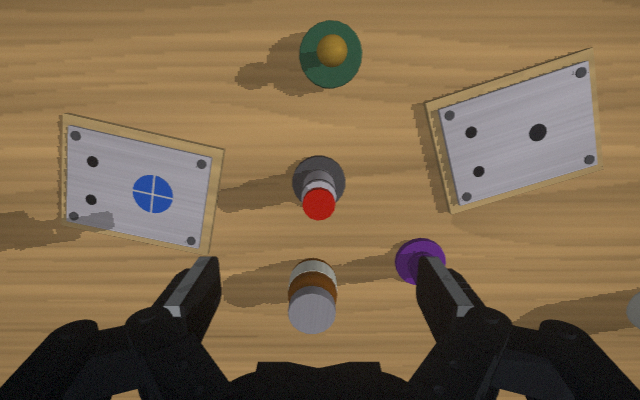

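The wrist view shows the red cap at (318,204), in line with the pad centre (column 319), and the blue spot at (153,194). I'll move over the punch and descend.

Emit:
carry_out:
  steps:
    - {"x": 10,"y": 0,"z": 12,"rx": 0,"ry": 0,"rz": 0}
    - {"x": 40,"y": 0,"z": 20,"rx": 0,"ry": 0,"rz": 0}
    - {"x": 75,"y": 0,"z": 20,"rx": 0,"ry": 0,"rz": 0}
    - {"x": 110,"y": 0,"z": 20,"rx": 0,"ry": 0,"rz": 0}
    - {"x": 145,"y": 0,"z": 20,"rx": 0,"ry": 0,"rz": 0}
    - {"x": 180,"y": 0,"z": 20,"rx": 0,"ry": 0,"rz": 0}
    - {"x": 200,"y": 0,"z": 20,"rx": 0,"ry": 0,"rz": 0}
    - {"x": 207,"y": 0,"z": 20,"rx": 0,"ry": 0,"rz": 0}

```text
clock: 2.7
position: [0.5762, -0.0039, 0.0212]
tool_rot: [0.705, -0.001, 0.709, 0.001]
contact_force: [0.3, 0.4, 0.3]
finger_gap: 0.992
```

```bash
python3 - <<'E'
from m import *
d=cam('wrist','w2.png'); d=cam('scene','s2.png');go(.580,-.0085,.024)
E
```

```text
pos [ 0.5777 -0.0045  0.0232] F [-0.   0.8 -0.3] t 2.8 gap 0.997
shift [-0.8 -4.   2.3] rv [ 0.002 -0.002 -0.   ]
```

View pics/w2.png

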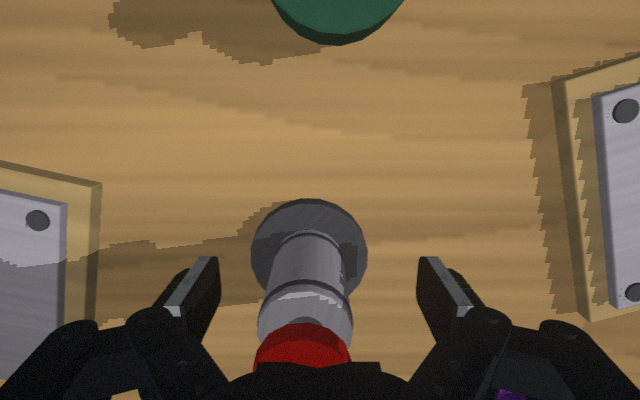

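View pics/s2.png

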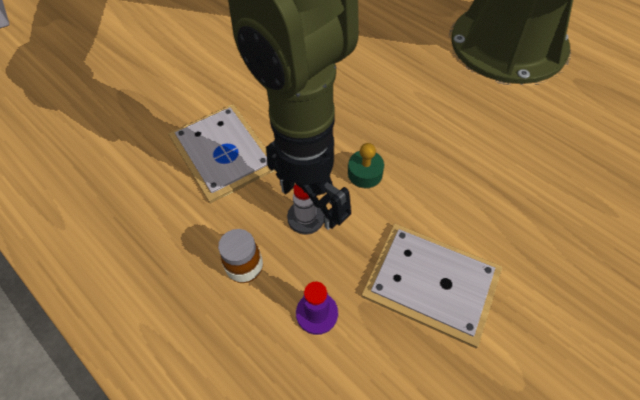

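The punch sits about 5 mm left of the pad centre (foot column 309, pads 319). I'll let the arm settle before correcting.

Emit:
carry_out:
  steps:
    - {"x": 0,"y": 0,"z": 0,"rx": 0,"ry": 0,"rz": 0}
    - {"x": 0,"y": 0,"z": 0,"rx": 0,"ry": 0,"rz": 0}
    - {"x": 0,"y": 0,"z": 0,"rx": 0,"ry": 0,"rz": 0}
    - {"x": 0,"y": 0,"z": 0,"rx": 0,"ry": 0,"rz": 0}
    - {"x": 0,"y": 0,"z": 0,"rx": 0,"ry": 0,"rz": 0}
    - {"x": 0,"y": 0,"z": 0,"rx": 0,"ry": 0,"rz": 0}
    - {"x": 0,"y": 0,"z": 0,"rx": 0,"ry": 0,"rz": 0}
    - {"x": 0,"y": 0,"z": 0,"rx": 0,"ry": 0,"rz": 0}

```text
clock: 3.6
position: [0.5788, -0.0059, 0.0243]
tool_rot: [0.707, -0.0, 0.707, 0.0]
contact_force: [0.2, 0.2, 0.1]
finger_gap: 0.998
```

```bash
python3 - <<'E'
from m import *
d=cam('wrist','w3.png'); go(.580,-.0085,.024)
h=cv2.cvtColor(d['color'],cv2.COLOR_BGR2HSV).astype(int)
print(proj(d,(.580,-.0085,.005)), proj(d,(.580,-.0085,.065)))
for r in (210,225,240,260,280): 
    row=(h[r,230:400,1]<60); i=np.where(row)[0]+230; print(r,i.min(),i.max())
E
```

```text
pos [ 0.5788 -0.0059  0.0243] F [-0.2  0.2 -0.4] t 3.65 gap 0.993
shift [ 0.3 -2.6  1.2] rv [ 0. -0.  0.]
[313.89669849 248.49166175] [312.05129137 323.37593122]
210 271 355
225 261 365
240 256 369
260 257 368
280 268 358
```

View pics/w3.png

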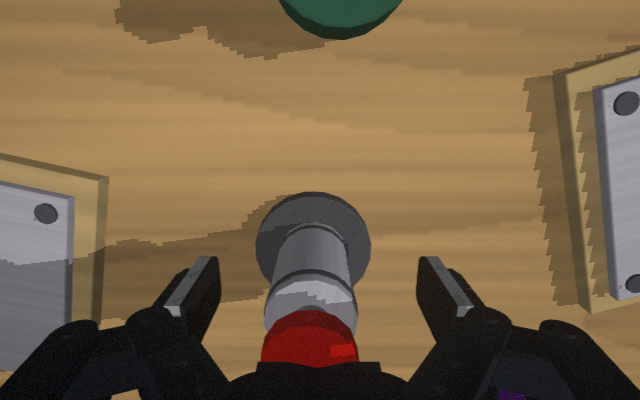

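Emit:
carry_out:
  steps:
    - {"x": 0,"y": -3,"z": 1,"rx": 0,"ry": 0,"rz": 0}
    - {"x": 0,"y": -3,"z": 1,"rx": 0,"ry": 0,"rz": 0}
    - {"x": 0,"y": -3,"z": 1,"rx": 0,"ry": 0,"rz": 0}
    - {"x": 0,"y": -3,"z": 1,"rx": 0,"ry": 0,"rz": 0}
    - {"x": 0,"y": -3,"z": 1,"rx": 0,"ry": 0,"rz": 0}
    - {"x": 0,"y": -3,"z": 1,"rx": 0,"ry": 0,"rz": 0}
    - {"x": 0,"y": -3,"z": 1,"rx": 0,"ry": 0,"rz": 0}
    - {"x": 0,"y": -3,"z": 1,"rx": 0,"ry": 0,"rz": 0}

```text
clock: 4.45
position: [0.5798, -0.0089, 0.0243]
tool_rot: [0.707, -0.0, 0.707, 0.0]
contact_force: [0.2, 0.3, -0.7]
finger_gap: 0.999
```

Emit:
carry_out:
  steps:
    - {"x": 0,"y": 0,"z": 0,"rx": 0,"ry": 0,"rz": 0}
    - {"x": 0,"y": 0,"z": 0,"rx": 0,"ry": 0,"rz": 0}
    - {"x": 0,"y": 0,"z": 0,"rx": 0,"ry": 0,"rz": 0}
    - {"x": 0,"y": 0,"z": 0,"rx": 0,"ry": 0,"rz": 0}
    - {"x": 0,"y": 0,"z": 0,"rx": 0,"ry": 0,"rz": 0}
    - {"x": 0,"y": 0,"z": 0,"rx": 0,"ry": 0,"rz": 0}
    - {"x": 0,"y": 0,"z": 0,"rx": 0,"ry": 0,"rz": 0}
    - {"x": 0,"y": 0,"z": 0,"rx": 0,"ry": 0,"rz": 0}
  fingers: 20
  newtons: 50

```text
clock: 5.25
position: [0.5799, -0.0087, 0.0245]
tool_rot: [0.707, 0.0, 0.707, 0.0]
contact_force: [-0.2, 0.8, 3.9]
finger_gap: 0.388
```

```bash
python3 - <<'E'
from m import *
d=cam('wrist','w4.png'); go(.591,-.19,.08)
E
```

```text
pos [ 0.5799 -0.0087  0.0245] F [-1.2  0.9  3.6] t 5.3 gap 0.386
shift [ -55.6 -181.3   11. ] rv [ 0.  0. -0.]
```

View pics/w4.png

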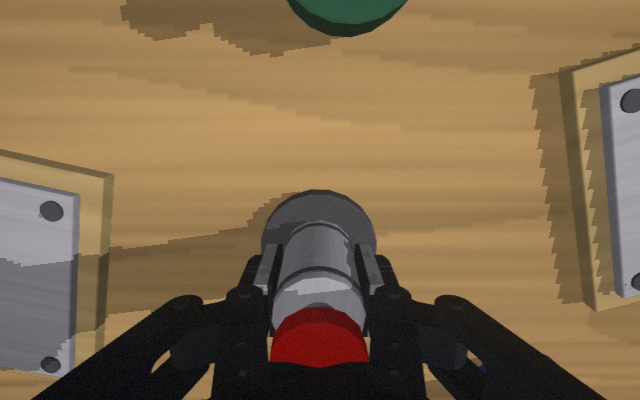

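Gripped and centred: the sleeve is between the pads at columns 275–360 and the gap is about 33 mm. Lifting, then stopping short of the spot to look.

Emit:
carry_out:
  steps:
    - {"x": -5,"y": 0,"z": 0,"rx": 0,"ry": 0,"rz": 0}
    - {"x": -15,"y": 0,"z": 0,"rx": 0,"ry": 0,"rz": 0}
    - {"x": -30,"y": 0,"z": 0,"rx": 0,"ry": 0,"rz": 0}
    - {"x": -45,"y": -10,"z": 2,"rx": 0,"ry": 0,"rz": 0}
    - {"x": -50,"y": -35,"z": 5,"rx": 0,"ry": 0,"rz": 0}
    - {"x": -50,"y": -65,"z": 10,"rx": 0,"ry": 0,"rz": 0}
    - {"x": -50,"y": -88,"z": 11,"rx": 0,"ry": 0,"rz": 0}
    - {"x": -50,"y": -100,"z": 11,"rx": 0,"ry": 0,"rz": 0}

```text
clock: 6.1
position: [0.5906, -0.1108, 0.0745]
tool_rot: [0.707, 0.0, 0.707, -0.001]
contact_force: [-0.4, 0.3, -4.7]
finger_gap: 0.389
```

Emit:
carry_out:
  steps:
    - {"x": 0,"y": 0,"z": 0,"rx": 0,"ry": 0,"rz": 0}
    - {"x": 0,"y": 0,"z": 0,"rx": 0,"ry": 0,"rz": 0}
    - {"x": 0,"y": 0,"z": 0,"rx": 0,"ry": 0,"rz": 0}
    - {"x": 0,"y": 0,"z": 0,"rx": 0,"ry": 0,"rz": 0}
    - {"x": 0,"y": 0,"z": 0,"rx": 0,"ry": 0,"rz": 0}
    - {"x": 0,"y": 0,"z": 0,"rx": 0,"ry": 0,"rz": 0}
    - {"x": 0,"y": 0,"z": 0,"rx": 0,"ry": 0,"rz": 0}
    - {"x": 0,"y": 0,"z": 0,"rx": 0,"ry": 0,"rz": 0}

```text
clock: 6.9
position: [0.5908, -0.1088, 0.0743]
tool_rot: [0.707, -0.0, 0.707, 0.0]
contact_force: [-0.8, -0.0, -5.9]
finger_gap: 0.389
```

```bash
python3 - <<'E'
from m import *
d=cam('wrist','w5.png'); go(.591,-.19,.08)
print('spot w',spot(d,(100,200)) [1:] if blob(masks(d['color'])['blue'],(100,200),r=200) else None)
for n,p in (('top',(430,185)),('scene',(226,153))):
    e=cam(n,n+'5.png')
    try: print(n,spot(e,p)[1:])
    except Exception as x: print(x)
E
```

```text
pos [ 0.5908 -0.1088  0.0743] F [ 0.2  0.1 -5.7] t 6.95 gap 0.384
shift [ -5.7 -81.2   0.2] rv [ 0. -0.  0.]Traceback (most recent call last):
  File "<stdin>", line 3, in <module>
  File "m.py", line 14, in spot
    b=blob(m,near); cs,_=cv2.findContours(b[2].astype(np.uint8),cv2.RETR_EXTERNAL,cv2.CHAIN_APPROX_NONE)
                                          ~^^^
TypeError: 'NoneType' object is not subscriptable
```

View pics/w5.png

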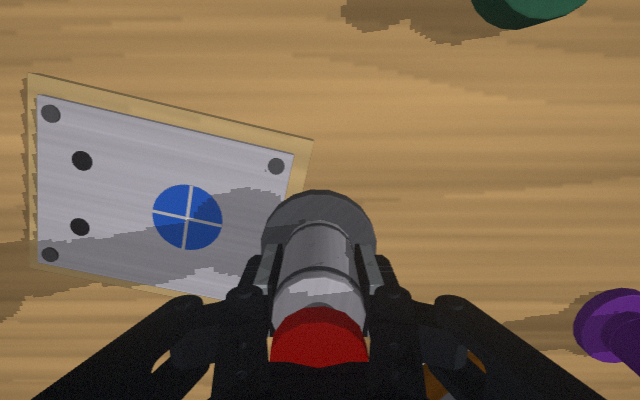

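Wrist view: the spot's cross is at (188,217) and the punch's foot outline tops at (320,190). I'll fit both with the same camera.

```bash
cat >> m.py <<'E'
from scipy.optimize import least_squares
def foot(d,zb,u0=262,u1=376):
    im=d['color']; h=cv2.cvtColor(im,cv2.COLOR_BGR2HSV).astype(int)
    pts=[]
    for u in range(u0+6,u1-5,2):   # first strongly dark unsaturated pixel run from above
        col=im[150:262,u].astype(int); sat=h[150:262,u,1]
        ok=(sat<60)&(col.max(1)<95)
        for i in range(len(ok)-5):
            if ok[i:i+5].all(): pts.append((u,150+i-.5)); break
    return np.array(pts)
def fitc(d,pts,z,r=.030):
    P=np.array([onz(d,u,v,z)[:2] for u,v in pts])
    f=lambda c:np.hypot(P[:,0]-c[0],P[:,1]-c[1])-r
    s=least_squares(f,P.mean(0)+[.02,0],loss='soft_l1',f_scale=.0007); return s.x,f(s.x)
E
python3 - <<'E'
from m import *
d=cam('wrist')
P,e,c=spot(d,(188,217)); print('spot ell',e,c)
pts=foot(d,.05); pts=pts[(pts[:,1]<225)]
print(len(pts),pts[::6].tolist())
for z in (.050,.060):
    x,f=fitc(d,pts,z); print(z,x.round(4),'rms',np.std(f)*1e3)
go(0.591,-.19,.08)
print(d['xyz'])
# cross by intersecting lighter lines: project spot centre
print(proj(d,(e[0][0]/1e3,e[0][1]/1e3,.016)))
for n,p in (('top',(430,185)),('scene',(226,153))):
    cam(n,n+'5.png')
E
```

```text
spot ell ((589.5805053710938, -191.89854431152344), (42.72088623046875, 42.981971740722656), 75.45003509521484) (589.5360717773438, -191.93394470214844, 21.869186401367188)
52 [[268.0, 216.5], [280.0, 158.5], [292.0, 195.5], [304.0, 191.5], [316.0, 189.5], [328.0, 189.5], [340.0, 193.5], [352.0, 200.5], [364.0, 212.5]]
0.05 [ 0.5911 -0.1096] rms 6.930294843971288
0.06 [ 0.5884 -0.1101] rms 6.460417545408735
pos [ 0.5908 -0.1089  0.0743] F [-0.3 -0.8 -4.2] t 7.0 gap 0.386
shift [ -5.7 -81.1   0.2] rv [0. 0. 0.]
[ 0.51349935 -0.10919203  0.21647427]
[187.09562095 217.82501294]
```

View pics/scene5.png

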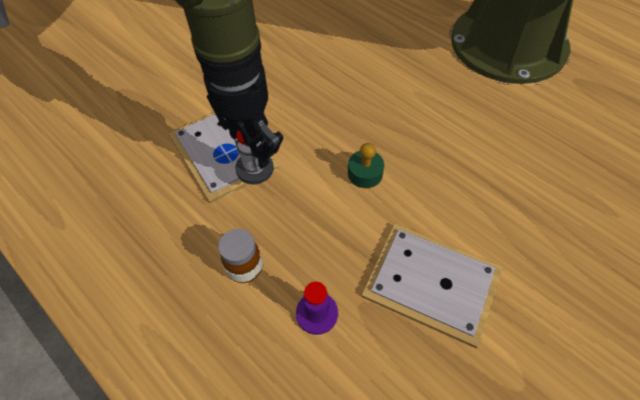

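```bash
python3 - <<'E'
from m import *
d=cam('wrist')
pts=foot(d,.05); pts=pts[(pts[:,1]<225)&(pts[:,1]>185)&(pts[:,0]>290)]
for z in (.050,.060):
    x,f=fitc(d,pts,z); print(z,x.round(4),'rms',np.std(f)*1e3,np.abs(f).max()*1e3)
print(spot(d,(188,217))[1][0])
E
```

```text
0.05 [ 0.5913 -0.1093] rms 0.15127113265135714 0.3415077150666773
0.06 [ 0.5885 -0.1099] rms 0.24450729091998324 0.467995382260996
(589.563720703125, -191.9381561279297)
```

Emit:
carry_out:
  steps:
    - {"x": 0,"y": -8,"z": 0,"rx": 0,"ry": 0,"rz": 0}
    - {"x": 0,"y": -25,"z": -1,"rx": 0,"ry": 0,"rz": 0}
    - {"x": 0,"y": -45,"z": -1.7,"rx": 0,"ry": 0,"rz": 0}
    - {"x": 0,"y": -65,"z": -1.7,"rx": 0,"ry": 0,"rz": 0}
    - {"x": 0,"y": -78,"z": -1.7,"rx": 0,"ry": 0,"rz": 0}
    - {"x": 5,"y": -82.6,"z": -1.7,"rx": 0,"ry": 0,"rz": 0}
    - {"x": 15,"y": -82.6,"z": -1.7,"rx": 0,"ry": 0,"rz": 0}
    - {"x": 22,"y": -82.6,"z": -1.7,"rx": 0,"ry": 0,"rz": 0}

```text
clock: 7.95
position: [0.5884, -0.1909, 0.0509]
tool_rot: [0.707, 0.0, 0.708, 0.0]
contact_force: [0.2, 0.0, -5.0]
finger_gap: 0.38
```

Emit:
carry_out:
  steps:
    - {"x": 0,"y": 0,"z": 0,"rx": 0,"ry": 0,"rz": 0}
    - {"x": 0,"y": 0,"z": 0,"rx": 0,"ry": 0,"rz": 0}
    - {"x": 0,"y": 0,"z": 0,"rx": 0,"ry": 0,"rz": 0}
    - {"x": 0,"y": 0,"z": 0,"rx": 0,"ry": 0,"rz": 0}
    - {"x": 0,"y": 0,"z": 0,"rx": 0,"ry": 0,"rz": 0}
    - {"x": 0,"y": 0,"z": 0,"rx": 0,"ry": 0,"rz": 0}
    - {"x": 0,"y": 0,"z": 0,"rx": 0,"ry": 0,"rz": 0}
    - {"x": 0,"y": 0,"z": 0,"rx": 0,"ry": 0,"rz": 0}

```text
clock: 8.75
position: [0.5891, -0.1915, 0.0524]
tool_rot: [0.707, -0.0, 0.707, 0.0]
contact_force: [0.5, 1.1, -5.0]
finger_gap: 0.387
```

```bash
python3 - <<'E'
from m import *
d=cam('wrist','w6.png')
cam('scene','s6.png')
pts=foot(d,.05); pts=pts[(pts[:,1]<225)&(pts[:,1]>185)&(pts[:,0]>275)]
x,f=fitc(d,pts,.0275); print(x.round(4),'rms',np.std(f)*1e3,np.abs(f).max()*1e3)
go(.5891,-.1914,.0403)
E
```

```text
[ 0.5897 -0.192 ] rms 0.16398215566962465 0.3814222157484427
pos [ 0.5891 -0.1915  0.0523] F [-0.5  0.  -4.4] t 8.85 gap 0.385
shift [12.   0.1  0. ] rv [ 0. -0.  0.]
```

View pics/w6.png

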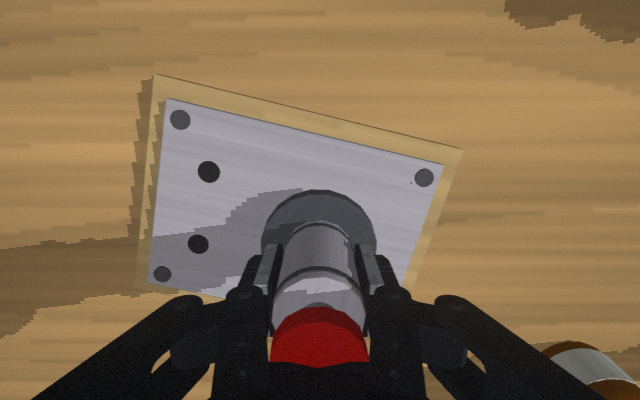

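View pics/s6.png

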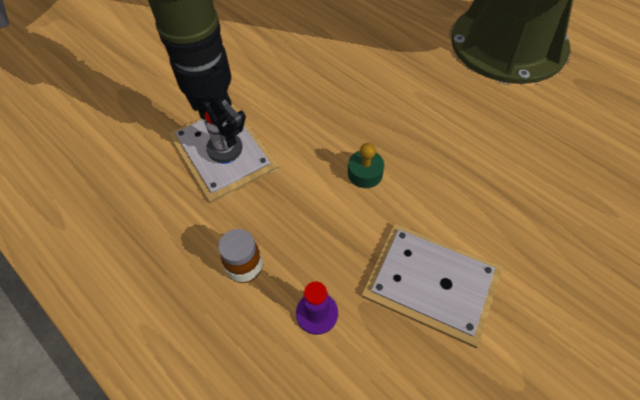

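The wrist fit puts the foot at (0.5897,-0.1920) against the spot at (0.5896,-0.1919). Lowering 12 mm.

Emit:
carry_out:
  steps:
    - {"x": 3,"y": 0,"z": 0,"rx": 0,"ry": 0,"rz": 0}
    - {"x": 6,"y": 0,"z": 0,"rx": 0,"ry": 0,"rz": 0}
    - {"x": 8,"y": 0,"z": 0,"rx": 0,"ry": 0,"rz": 0}
    - {"x": 10,"y": 0,"z": 0,"rx": 0,"ry": 0,"rz": 0}
    - {"x": 11,"y": 0,"z": 0,"rx": 0,"ry": 0,"rz": 0}
    - {"x": 12,"y": 0,"z": 0,"rx": 0,"ry": 0,"rz": 0}
    - {"x": 12,"y": 0,"z": 0,"rx": 0,"ry": 0,"rz": 0}
    - {"x": 12,"y": 0,"z": 0,"rx": 0,"ry": 0,"rz": 0}

```text
clock: 9.65
position: [0.5891, -0.1915, 0.0405]
tool_rot: [0.707, -0.0, 0.707, 0.0]
contact_force: [-0.9, -1.2, -1.1]
finger_gap: 0.386
```

Emit:
carry_out:
  steps:
    - {"x": 0,"y": 0,"z": 0,"rx": 0,"ry": 0,"rz": 0}
    - {"x": 0,"y": 0,"z": 0,"rx": 0,"ry": 0,"rz": 0}
    - {"x": 0,"y": 0,"z": 0,"rx": 0,"ry": 0,"rz": 0}
    - {"x": 0,"y": 0,"z": 0,"rx": 0,"ry": 0,"rz": 0}
    - {"x": 0,"y": 0,"z": 0,"rx": 0,"ry": 0,"rz": 0}
    - {"x": 0,"y": 0,"z": 0,"rx": 0,"ry": 0,"rz": 0}
    - {"x": 0,"y": 0,"z": 0,"rx": 0,"ry": 0,"rz": 0}
    - {"x": 0,"y": 0,"z": 0,"rx": 0,"ry": 0,"rz": 0}

```text
clock: 10.45
position: [0.5891, -0.1915, 0.0405]
tool_rot: [0.707, -0.0, 0.707, 0.0]
contact_force: [-4.4, 2.1, 4.2]
finger_gap: 0.387
```

```bash
python3 - <<'E'
from m import *
d=cam('wrist','w7.png')
pts=foot(d,.05); pts=pts[(pts[:,1]<225)&(pts[:,1]>185)&(pts[:,0]>285)]
x,f=fitc(d,pts,.016); print(x.round(4),'rms',np.std(f)*1e3,np.abs(f).max()*1e3)
go(.5891,-.1914,.0403)
E
```

```text
[ 0.5895 -0.1918] rms 0.189544636291854 0.4332543895620711
pos [ 0.5891 -0.1915  0.0405] F [-4.   1.4  4.1] t 10.5 gap 0.383
shift [ 0.2  0.1 -0. ] rv [ 0.  0. -0.]
```

View pics/w7.png

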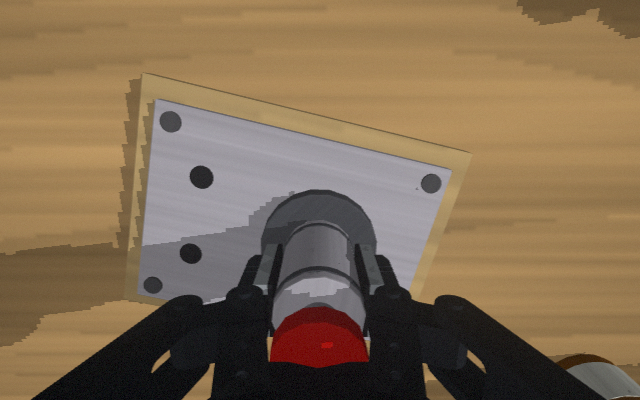

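It is on the plate: the vertical force went from -5 to +4 N. Releasing and rising.

Emit:
carry_out:
  steps:
    - {"x": 0,"y": 0,"z": 0,"rx": 0,"ry": 0,"rz": 0}
    - {"x": 0,"y": 0,"z": 0,"rx": 0,"ry": 0,"rz": 0}
    - {"x": 0,"y": 0,"z": 0,"rx": 0,"ry": 0,"rz": 0}
    - {"x": 0,"y": 0,"z": 0,"rx": 0,"ry": 0,"rz": 0}
    - {"x": 0,"y": 0,"z": 0,"rx": 0,"ry": 0,"rz": 0}
    - {"x": 0,"y": 0,"z": 0,"rx": 0,"ry": 0,"rz": 0}
    - {"x": 0,"y": 0,"z": 0,"rx": 0,"ry": 0,"rz": 0}
    - {"x": 0,"y": 0,"z": 0,"rx": 0,"ry": 0,"rz": 0}
  fingers: 85

```text
clock: 11.3
position: [0.5891, -0.1915, 0.0403]
tool_rot: [0.707, -0.0, 0.707, 0.0]
contact_force: [-0.1, 0.1, -0.8]
finger_gap: 0.996
```

Emit:
carry_out:
  steps:
    - {"x": -5,"y": 0,"z": 0,"rx": 0,"ry": 0,"rz": 0}
    - {"x": -20,"y": 0,"z": 0,"rx": 0,"ry": 0,"rz": 0}
    - {"x": -40,"y": 0,"z": 0,"rx": 0,"ry": 0,"rz": 0}
    - {"x": -60,"y": 0,"z": 0,"rx": 0,"ry": 0,"rz": 0}
    - {"x": -80,"y": 0,"z": 0,"rx": 0,"ry": 0,"rz": 0}
    - {"x": -100,"y": 0,"z": 0,"rx": 0,"ry": 0,"rz": 0}
    - {"x": -110,"y": 0,"z": 0,"rx": 0,"ry": 0,"rz": 0}
    - {"x": -110,"y": 0,"z": 0,"rx": 0,"ry": 0,"rz": 0}

```text
clock: 12.1
position: [0.5905, -0.1919, 0.1528]
tool_rot: [0.708, -0.001, 0.706, -0.0]
contact_force: [0.1, -0.1, 0.1]
finger_gap: 0.993
```

Emit:
carry_out:
  steps:
    - {"x": 0,"y": 0,"z": 0,"rx": 0,"ry": 0,"rz": 0}
    - {"x": 0,"y": 0,"z": 0,"rx": 0,"ry": 0,"rz": 0}
    - {"x": 0,"y": 0,"z": 0,"rx": 0,"ry": 0,"rz": 0}
    - {"x": 0,"y": 0,"z": 0,"rx": 0,"ry": 0,"rz": 0}
    - {"x": 0,"y": 0,"z": 0,"rx": 0,"ry": 0,"rz": 0}
    - {"x": 0,"y": 0,"z": 0,"rx": 0,"ry": 0,"rz": 0}
    - {"x": 0,"y": 0,"z": 0,"rx": 0,"ry": 0,"rz": 0}
    - {"x": 0,"y": 0,"z": 0,"rx": 0,"ry": 0,"rz": 0}
  fingers: 0

```text
clock: 12.9
position: [0.5891, -0.1915, 0.1503]
tool_rot: [0.707, -0.0, 0.707, 0.0]
contact_force: [-0.5, -0.2, -0.5]
finger_gap: -0.001
```

```bash
python3 - <<'E'
from m import *
d=cam('wrist','w8.png');t=cam('top','t8.png');s=cam('scene','s8.png')
b=blob(masks(d['color'])['red'],(320,250),r=300); print('cap w',b[0],onz(d,*b[0],.102))
go(.5891,-.1914,.12)
for e,p in((t,(428,178)),(s,(226,140))):
    b=blob(masks(e['color'])['red'],p); 
    print(b and (b[0],b[1],onz(e,*b[0],.102)))
h=cv2.resize(t['color'][140:230,370:510],None,fx=5,fy=5); cv2.imwrite('pics/t8z.png',h)
h=cv2.resize(s['color'][80:220,150:300],None,fx=4,fy=4); cv2.imwrite('pics/s8z.png',h)
E
```

```text
cap w [318.13862559 221.85367299] [ 0.58689108 -0.19179785  0.102     ]
pos [ 0.5892 -0.1915  0.1503] F [-0.6 -0.   0.2] t 13.05 gap 0.004
shift [30.3  0.1 -0.1] rv [0. 0. 0.]
(array([442.05527638, 176.35678392]), array([434, 168,  18,  17, 199], dtype=int32), array([ 0.58960569, -0.18965205,  0.102     ]))
(array([216.05833333, 120.475     ]), array([207, 113,  19,  17, 240], dtype=int32), array([ 0.59232861, -0.18561765,  0.102     ]))
```

View pics/w8.png

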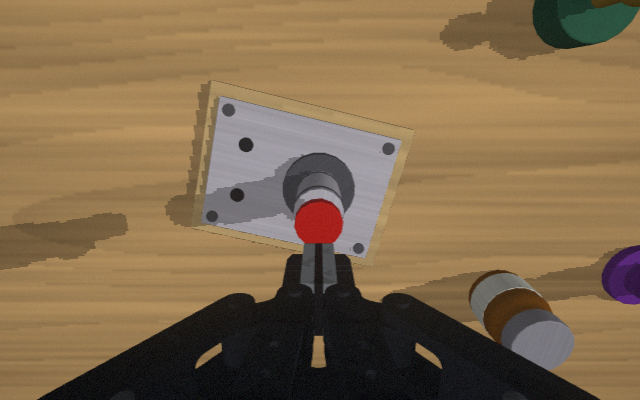

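View pics/s8z.png

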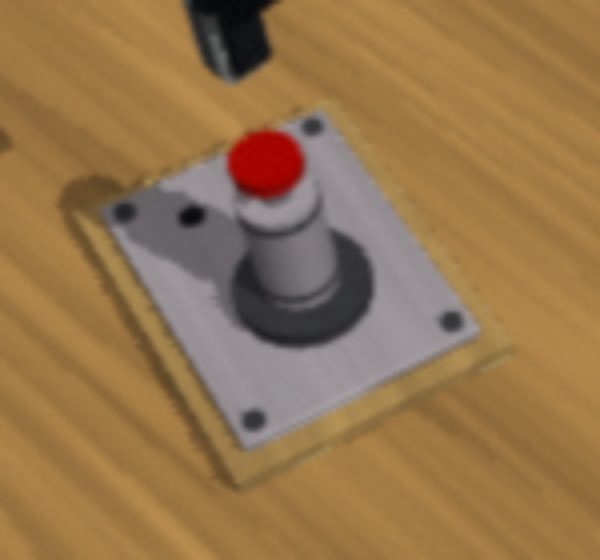

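The punch stands on the plate with the blue fully covered; the cap is at (318,222) in the wrist view. One independent check of foot against spot, using the fixed cameras.

```bash
python3 - <<'E'
from m import *
for n,c0,c1 in (('top','top0.png','t8.png'),('scene','scene0.png','s8.png')):
    d=cam(n); d0=dict(d); d0['color']=cv2.imread('pics/'+c0)
    sp=np.array(spot(d0,(430,185) if n=='top' else (226,153))[1][0])
    im=cv2.GaussianBlur(d['color'],(3,3),0); h=cv2.cvtColor(im,cv2.COLOR_BGR2HSV)
    pr=proj(d,(*(sp/1e3),.02))
    m=(h[...,2]<92)
    yy,xx=np.mgrid[:400,:640]; m&=np.hypot(xx-pr[0],yy-pr[1])<30
    b=blob(m,pr,minA=60); cs,_=cv2.findContours(b[2].astype(np.uint8),cv2.RETR_EXTERNAL,cv2.CHAIN_APPROX_NONE)
    hull=max(cs,key=len)[:,0]
    # camera-facing half silhouettes = underside edge; keep those on the side towards the camera
    P=np.array([onz(d,u,v,.016)[:2] for u,v in hull]); c=P.mean(0); dirc=np.array(d['xyz'])[:2]-sp/1e3; dirc/=np.linalg.norm(dirc)
    k=(P-sp/1e3)@dirc>0.008
    x,f=fitc(d,hull[k].astype(float),.016,.0295)
    print(n,'spot',sp.round(1),'foot',(x*1e3).round(1),'rms',np.std(f)*1e3,k.sum(),'bbox',b[1])
E
```

```text
top spot [ 592.7 -192.2] foot [ 592.1 -193. ] rms 0.5223417622819443 38 bbox [414 169  35  33 616]
scene spot [ 591.4 -189.4] foot [ 613.3 -144.9] rms 8.576471593564516 35 bbox [207 135  36  32 664]
```

View pics/t8z.png

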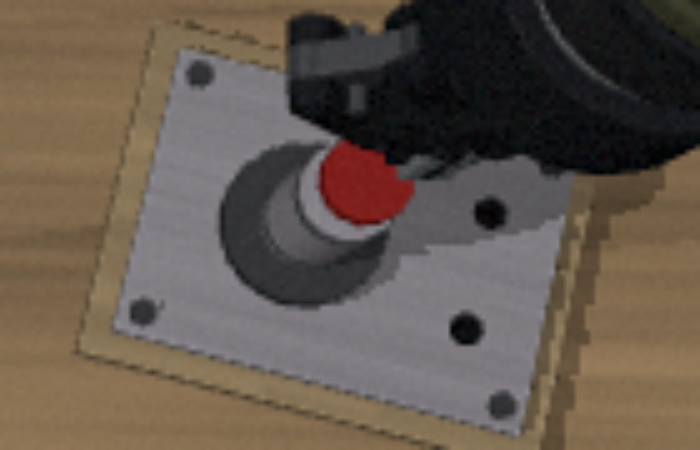

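The top view agrees within 1 mm. The scene-view fit failed (rms 8.6 mm, so I'm discarding it). Approaching the cap with shut fingers.

Emit:
carry_out:
  steps:
    - {"x": 8,"y": 0,"z": 0,"rx": 0,"ry": 0,"rz": 0}
    - {"x": 18,"y": 0,"z": 0,"rx": 0,"ry": 0,"rz": 0}
    - {"x": 28,"y": 0,"z": 0,"rx": 0,"ry": 0,"rz": 0}
    - {"x": 35,"y": 0,"z": 0,"rx": 0,"ry": 0,"rz": 0}
    - {"x": 39,"y": 0,"z": 0,"rx": 0,"ry": 0,"rz": 0}
    - {"x": 42,"y": 0,"z": 0,"rx": 0,"ry": 0,"rz": 0}
    - {"x": 43,"y": 0,"z": 0,"rx": 0,"ry": 0,"rz": 0}
    - {"x": 43,"y": 0,"z": 0,"rx": 0,"ry": 0,"rz": 0}

```text
clock: 13.95
position: [0.5892, -0.1915, 0.1074]
tool_rot: [0.707, -0.0, 0.707, 0.0]
contact_force: [-0.7, -0.7, 1.0]
finger_gap: -0.004
```

```bash
python3 - <<'E'
from m import *
go(.5893,-.1915,.091)
s=cam('scene')
cv2.imwrite('pics/s9z.png',cv2.resize(s['color'][80:220,150:300],None,fx=4,fy=4))
d=cam('wrist','w9.png'); go(.5893,-.1915,.091)
E
```

```text
pos [ 0.5892 -0.1915  0.1074] F [-0.7 -0.7  1. ] t 13.95 gap -0.004
shift [16.4  0.   0.1] rv [0. 0. 0.]
pos [ 0.5894 -0.1916  0.1077] F [ 0.2  0.2 -0.9] t 14.05 gap 0.003
shift [16.7  0.1 -0.1] rv [0.    0.001 0.   ]
```

View pics/s9z.png

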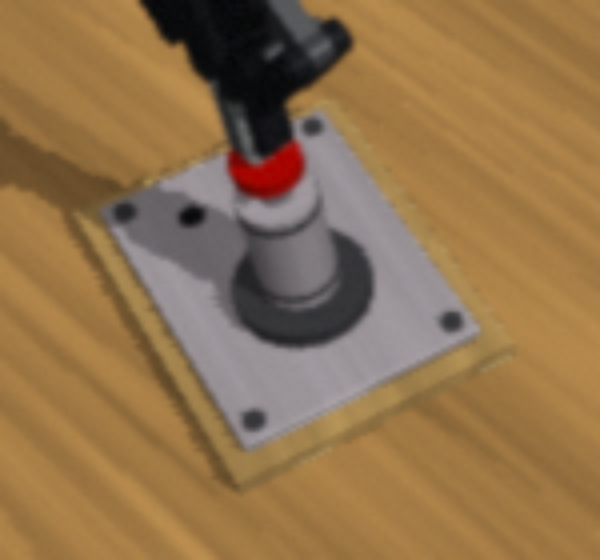

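View pics/w9.png

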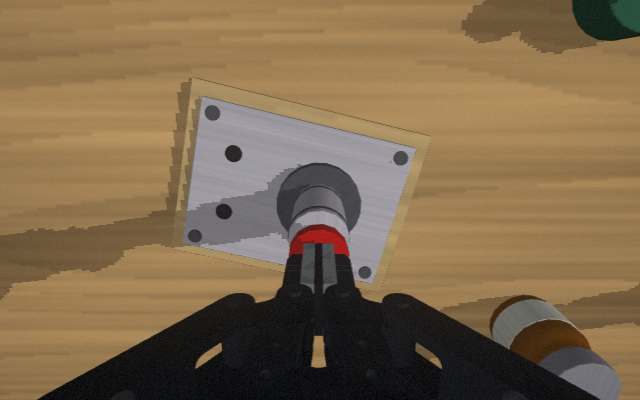

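Fingertips are centred over the cap (column 319). Pressing now: 10 mm first (about 4–5 mm of stroke), then checking the force.

Emit:
carry_out:
  steps:
    - {"x": 2,"y": 0,"z": 0,"rx": 0,"ry": 0,"rz": 0}
    - {"x": 4,"y": 0,"z": 0,"rx": 0,"ry": 0,"rz": 0}
    - {"x": 5,"y": 0,"z": 0,"rx": 0,"ry": 0,"rz": 0}
    - {"x": 6,"y": 0,"z": 0,"rx": 0,"ry": 0,"rz": 0}
    - {"x": 7,"y": 0,"z": 0,"rx": 0,"ry": 0,"rz": 0}
    - {"x": 8,"y": 0,"z": 0,"rx": 0,"ry": 0,"rz": 0}
    - {"x": 9,"y": 0,"z": 0,"rx": 0,"ry": 0,"rz": 0}
    - {"x": 9,"y": 0,"z": 0,"rx": 0,"ry": 0,"rz": 0}

```text
clock: 14.85
position: [0.5892, -0.1915, 0.0994]
tool_rot: [0.707, -0.0, 0.707, 0.0]
contact_force: [-3.7, 1.8, 9.5]
finger_gap: 0.004
```

Emit:
carry_out:
  steps:
    - {"x": 1,"y": 0,"z": 0,"rx": 0,"ry": 0,"rz": 0}
    - {"x": 2.5,"y": 0,"z": 0,"rx": 0,"ry": 0,"rz": 0}
    - {"x": 4,"y": 0,"z": 0,"rx": 0,"ry": 0,"rz": 0}
    - {"x": 5.5,"y": 0,"z": 0,"rx": 0,"ry": 0,"rz": 0}
    - {"x": 7,"y": 0,"z": 0,"rx": 0,"ry": 0,"rz": 0}
    - {"x": 8,"y": 0,"z": 0,"rx": 0,"ry": 0,"rz": 0}
    - {"x": 8,"y": 0,"z": 0,"rx": 0,"ry": 0,"rz": 0}
    - {"x": 8,"y": 0,"z": 0,"rx": 0,"ry": 0,"rz": 0}

```text
clock: 15.65
position: [0.5891, -0.1915, 0.0909]
tool_rot: [0.707, -0.0, 0.707, 0.0]
contact_force: [-2.4, 0.3, 6.1]
finger_gap: -0.003
```

```bash
python3 - <<'E'
from m import *
s=cam('scene')
cv2.imwrite('pics/s10z.png',cv2.resize(s['color'][80:220,150:300],None,fx=4,fy=4))
go(.5893,-.1915,.09)
E
```

```text
pos [ 0.5891 -0.1914  0.0909] F [-2.4  0.7  6. ] t 15.7 gap -0.002
shift [ 0.9 -0.1  0.2] rv [0. 0. 0.]
```

View pics/s10z.png

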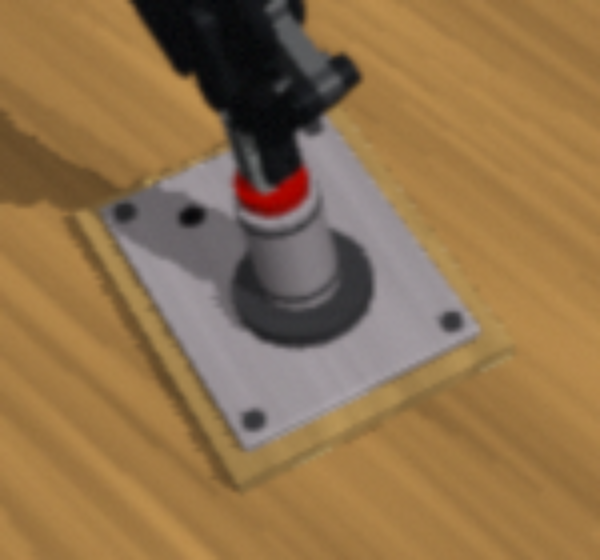

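Force fell to 6 N: the spring snapped, at about 11 mm of stroke. I'll press 1.5 mm more to confirm the stop, then retreat.

Emit:
carry_out:
  steps:
    - {"x": 0.5,"y": 0,"z": 0,"rx": 0,"ry": 0,"rz": 0}
    - {"x": 1,"y": 0,"z": 0,"rx": 0,"ry": 0,"rz": 0}
    - {"x": 1.5,"y": 0,"z": 0,"rx": 0,"ry": 0,"rz": 0}
    - {"x": 1.5,"y": 0,"z": 0,"rx": 0,"ry": 0,"rz": 0}
    - {"x": 1.5,"y": 0,"z": 0,"rx": 0,"ry": 0,"rz": 0}
    - {"x": 1.5,"y": 0,"z": 0,"rx": 0,"ry": 0,"rz": 0}
    - {"x": 1.5,"y": 0,"z": 0,"rx": 0,"ry": 0,"rz": 0}
    - {"x": 1.5,"y": 0,"z": 0,"rx": 0,"ry": 0,"rz": 0}

```text
clock: 16.5
position: [0.5891, -0.1915, 0.09]
tool_rot: [0.707, -0.0, 0.707, 0.0]
contact_force: [-3.5, 1.1, 9.6]
finger_gap: -0.002
```

Emit:
carry_out:
  steps:
    - {"x": -2,"y": 0,"z": 0,"rx": 0,"ry": 0,"rz": 0}
    - {"x": -5,"y": 0,"z": 0,"rx": 0,"ry": 0,"rz": 0}
    - {"x": -10,"y": 0,"z": 0,"rx": 0,"ry": 0,"rz": 0}
    - {"x": -18,"y": 0,"z": 0,"rx": 0,"ry": 0,"rz": 0}
    - {"x": -35,"y": 0,"z": 0,"rx": 0,"ry": 0,"rz": 0}
    - {"x": -60,"y": 0,"z": 0,"rx": 0,"ry": 0,"rz": 0}
    - {"x": -85,"y": 0,"z": 0,"rx": 0,"ry": 0,"rz": 0}
    - {"x": -100,"y": 0,"z": 0,"rx": 0,"ry": 0,"rz": 0}

```text
clock: 17.3
position: [0.5899, -0.1918, 0.1908]
tool_rot: [0.708, -0.0, 0.706, -0.0]
contact_force: [1.1, -0.1, 0.2]
finger_gap: 0.003
```

Emit:
carry_out:
  steps:
    - {"x": 0,"y": 0,"z": 0,"rx": 0,"ry": 0,"rz": 0}
    - {"x": 0,"y": 0,"z": 0,"rx": 0,"ry": 0,"rz": 0}
    - {"x": 0,"y": 0,"z": 0,"rx": 0,"ry": 0,"rz": 0}
    - {"x": 0,"y": 0,"z": 0,"rx": 0,"ry": 0,"rz": 0}
    - {"x": 0,"y": 0,"z": 0,"rx": 0,"ry": 0,"rz": 0}
    - {"x": 0,"y": 0,"z": 0,"rx": 0,"ry": 0,"rz": 0}
    - {"x": 0,"y": 0,"z": 0,"rx": 0,"ry": 0,"rz": 0}
    - {"x": 0,"y": 0,"z": 0,"rx": 0,"ry": 0,"rz": 0}

```text
clock: 18.1
position: [0.5891, -0.1915, 0.1887]
tool_rot: [0.707, -0.0, 0.707, 0.0]
contact_force: [0.5, -0.4, -0.1]
finger_gap: -0.004
```

```bash
python3 - <<'E'
from m import *
s=cam('scene','s11.png')
cv2.imwrite('pics/s11z.png',cv2.resize(s['color'][80:220,150:300],None,fx=4,fy=4))
d=cam('wrist','w11.png')
go(.5893,-.1915,.09)
print(blob(masks(s['color'])['red'],(216,121))[:2])
pts=foot(d,.05,290,350); pts=pts[(pts[:,1]<225)]
x,f=fitc(d,pts,.016); print(x.round(4),np.std(f)*1e3)
E
```

```text
pos [ 0.5891 -0.1915  0.1888] F [ 0.6  0.  -0.8] t 18.2 gap -0.0
shift [98.8 -0.   0.2] rv [ 0.  0. -0.]
(array([216.05833333, 120.475     ]), array([207, 113,  19,  17, 240], dtype=int32))
[ 0.5917 -0.191 ] 1.430271686577053
```

View pics/s11z.png

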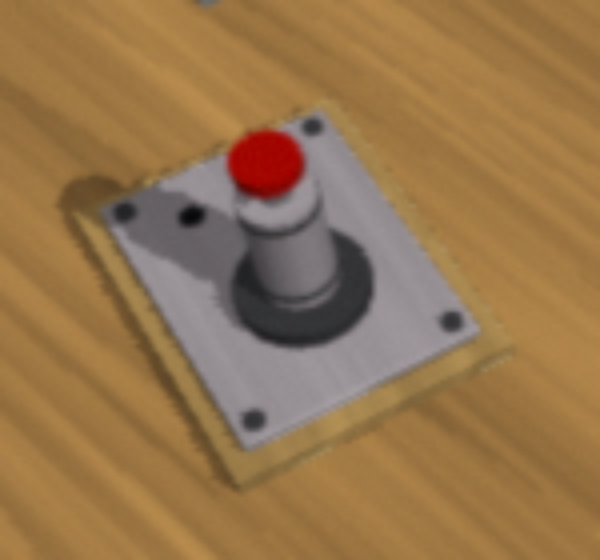

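View pics/w11.png

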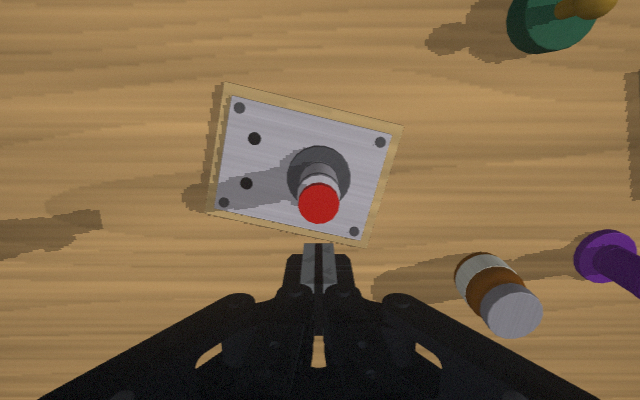

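The cap is back at exactly its earlier pixels, (216.06,120.48) in the scene view. The punch hasn't moved and the robot is clear, so I'm handing in.

```bash
python3 -c "
from workcell import ctrl
print(ctrl.finish_job())"
```

```text
the job is handed in; nothing more can be done
None
```

I stood the punch on the blue drill spot, fired it there once with shut fingers, backed the arm off and handed the job in at about 18 s of the 45 s allowed.

- **Centring:** just after placing, the wrist camera put the foot within about 0.2 mm of the spot centre, and the top camera within about 1 mm. Two fits failed and I discarded them: the scene-camera foot fit (rms 8.6 mm) and the last wrist foot fit, taken after firing (rms 1.4 mm).
- **Firing:** the press force rose to 9.5 N, then dropped to 6 N at about 11 mm of stroke, so the spring had snapped. Pressing on, the force rose to 9.6 N at z = 0.090, which is where the cap's 12 mm stop should be.
- **Final state:** after the retreat, the cap showed at exactly the same scene-camera pixels as before the press. So it has sprung back up, and the punch stands upright where it was. The wrist force was near zero and the arm was touching nothing.

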